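# Start the clamp nut on the hand press and run it down

## Robot

A 6-joint arm with a two-finger parallel gripper is mounted at the origin on the work surface. World frame = base frame: x ahead of the robot, y to its left, z up, the work surface at z = 0. Lengths are in mm, angles in degrees, forces in N, time in s.
With the tool pointing down it reaches from about 350 to 850 mm from the base axis. Payload 8.1 kg.
Tool frame: the origin (TCP) lies midway between the tips of the shut fingers; the grasp point (between the pads) lies 19 mm behind it (r.grasp_offset is the distance from the TCP to the grasp point, in mm); z points along the fingers, x is the direction in which the jaws open and shut, and the axes are right-handed (so a half turn about z gives the same grasp; the last joint's range is limited). The gripper opens to 85 mm and grips with 20 to 120 N. Pads are 22 mm wide; open, the fingers measure 114 mm over their backs; the gripper's body (76 mm by 85 mm) begins 54 mm behind the grasp point. The pads swing forward as they close: fully open they stand 13 mm farther back than shut.
Start: joints at [62.429, 7.471, 85.268, -0, 87.261, -4.893], TCP at [231.307, 553.626, 199.292] pointing down, gripper open.
Joint ranges: [-169.43, 169.43], [-51.17, 129.36], [1.28, 143.12], [-76.62, 256.62], [0, 156.53], [-152.29, 152.29]. Speed limits (degrees/s): [136.94, 136.94, 159.86, 180, 180, 180].

## Interface

Orientations are given as [roll, pitch, yaw] about the fixed x, y, z axes, in that order (R = Rz(yaw) Ry(pitch) Rx(roll)).
In Python, from bench import r, optics, hand_in gives the robot as it stands.
- The arm moves only by the shell command python3 -m pendant 'ROWS' [FORCE]. ROWS is JSON, a list of rows, each a list of 5 numbers: the opening, from 0 (shut) to 1 (fully open), then the shift along the tool's x, y, z in mm, then the turn about the tool's z in degrees. A call has 1 to 10 rows; each row shifts and turns the commanded pose from where the row before left it, along the tool's axes as they then stand; what a row does not reach is not made up. A row lasts 1/10 s, in which the tool goes at most 50 mm and 8.59 degrees, less where a joint would pass 70% of its speed; a pose out of reach is approached as far as the arm can. A call with a gripper value outside its range is refused whole. The fingers move at their own pace and stop on an object; FORCE is the grip in N (left out, the last holds). Time passes only in rows, so rows that do not move let the fingers close. It gives the time, the measured TCP pose, the force and the opening at its end, in the units of the state.
- r.sense(): the state, without advancing time (a new reading comes with each control period).
- optics.snapshot(name): name is "side" or "top" or "wrist"; returns (picture, depth): 400x640x3 uint8, blue, green, red; 400x640 float32, mm along the optical axis (not along the pixel's ray), 0 where there is no reading.
- optics.camera_params(name): a dict with "camera_matrix" (3x3 intrinsics, pixels), "eye" and "orientation" of the camera in the world. Camera axes: x right, y down, z forward; pixel columns grow to the right and rows downward; lengths in mm; the calibration is good to about 2 mm. A picture is of the moment at which its call begins: read the wrist's pose just before it. camera_params takes no time and is no camera call; for the wrist camera it gives the pose at the moment of the call.
- hand_in(): hands the job in, once; it reports no verdict.
Trained networks look in the newest picture that a camera, given by its name, has taken for a name from the list of things; names that differ only in an ending like _2 or _b are one class to them, and where a whole thing is asked for, a point or a joint stands for the part that bears it (a point fixed in the world has none). Each returns a list of dicts, best first, with "score" (0 to 1); they miss things now and then, are a little off and sometimes report something else, mostly with a low value. They report only what shows in the picture. A call takes as long as a camera call. They do not tell look-alikes from the thing itself.
- optics.search_frame(camera, query): "at" ([x, y, z] in mm, in world coordinates, good to about 4 mm: the middle of the surface that is visible of it).
The state is a dict: "time": time; "joint_pos": joint angles; "qd": joint speeds; "joint_efforts": joint torques, N m; "tool_pos": TCP position; "tcp_rot": TCP orientation; "ft_force": force on the tool from outside, world axes, zero at the start; "wrist_torque": the same for the moment, N m; "finger_gap": finger opening in mm.
Only numpy, scipy, OpenCV 4.12 (cv2) and the standard library are available. Lean on these libraries where they do the work, as an engineer would, in place of code of your own. Each camera call takes 0.05 s, during which the arm holds its last target. There are 200 camera calls.

## Task

The brass clamp nut is only sitting on top of the hand press's stud. Turn it backward (anticlockwise from above) until you feel the thread starts drop in, then turn it forward (clockwise) to run it on until the strap holds the wooden staking block snugly, without forcing it, and let go. Leave the block where it stands and do not disturb the parts lying around.

Things in the scene. Friction and masses are not known exactly. Their poses are not given: they have to be found in the camera images.
- press: Dark green bench hand press, fixed. Origin: on the vertical axis of its clamp stud, at table level; z up. Bed plate 150 mm (x) by 420 mm (y, -130 to +290), 25 mm thick. Column 60 mm square, 315 mm tall, around y = +235 mm; head and ram reach in to y = +160 mm; spoked lever at y = +310 mm.
- stud_top (a point): Centre of the top of the steel stud, 95 mm above the table. Coarse right-hand thread, crests 34 mm across, three starts 120 deg apart, lead 30 mm a turn. How the stud is turned about its axis differs from run to run and is not told (this point only turns with the press).
- stud_land (a point): On the stud's axis at the level of the three flat lands (92 mm above the table, each 80 deg long) on which the nut's lugs sit at first. Anticlockwise of each land is an open slot, 40 deg wide, down into the thread. A nut that is held up passes over the slots without dropping and comes to the next lands.
- nut: Loose brass nut, 68 mm tall, about 0.25 kg, set level on the lands. Origin: centre of the skirt's lower rim, at first 91 mm above the table; z up. Round hollow skirt 50 mm across, 36 mm tall, three lugs inside. It must turn 20 to 85 deg anticlockwise to bring its lugs over the slots; there it drops 7 to 10 mm if not held up, and then has at most 20 deg of room anticlockwise.
- nut_head (a point): Centre of the top of the nut's solid hexagon head, 30 mm across flats, 32 mm tall; flats look along the nut's x axis and every 60 deg from it. After the drop, clockwise turning draws the nut down 4.8 mm per rad (2 mm vertical play): it meets the strap in 2 to 4 mm, pushes it 4 mm to the block; 1.5 to 2.2 rad in all. Then the torque rises; 0.2 to 0.3 N m is snug. Friction holds it when let go.
- nut_mark (a point): Small dark punch mark on the outside of the nut's skirt, 25 mm from the axis and 18 mm above the rim, 40 deg anticlockwise from the nut's x axis. At the start it points along the press's x axis; while the nut is still up on the lands it must not go clockwise from there (more than about 15 deg).
- strap (a joint): How far the dark steel clamp strap is pushed down, m: 0 = up (a 3 N spring of 0.15 N/mm), 0.004 = meets the block. A 10 mm thick bar around the stud under the nut (60 mm square there, top 79 mm above the table when up), reaching 30 mm wide to y = -103 mm of the press.
- block: Loose wooden staking block, 50 mm (x) by 45 mm (y) by 40 mm tall, 0.12 kg. Origin: centre of its underside. It stands on the bed plate under the strap's end, around y = -80 mm of the press, its top 4 mm under the strap.
- bushing: Brass bushing standing on the bed plate, 28 mm across, 22 mm tall, bystander. Origin: centre of its underside.
- arbor: Dark steel stepped arbor standing on the slate on the robot's side of the press, 34 mm across at the foot, 75 mm tall, bystander. Origin: centre of its underside.
- punch: Steel hexagonal punch lying on the slate beyond the press, 11 mm thick, 100 mm long, bystander. Origin: underside of the shank's middle.
Mind the look-alikes: they are no part of the job. What is shaped like the block but orange or turquoise is not meant. What is shaped like the nut but pink or purple is not meant.

How it is judged:
By the outcome, as a careful person would: the job done as asked, in the order asked, and still so for the second after the job is handed in, with the robot touching nothing.
It also fails if it takes over 69 s, if anything falls off the work surface, if the arm or the gripper's body presses on something with over 40 N, if the wrist force passes 120 N, or if a joint passes its speed limit or range.

## Working session

There is one attempt and no reset: what is moved stays moved. The work goes in short steps, Python scripts to look and compute and a shell command to move; the robot and the scene stay as the last step left them, time stands still between calls to the robot, and variables do not carry over. Pictures are saved under pics/ and viewed, about 8 in all and at most 12, crops included, and the job is handed in when it is done.

```bash
ls; mkdir -p pics; python3 - <<'E'
from bench import r, optics
import cv2,numpy as np
s=r.sense();print(s)
for n in("top","side"):
    p,d=optics.snapshot(n);cv2.imwrite(f"pics/{n}0.png",p);np.save(f"pics/{n}0.npy",d)
    c=optics.camera_params(n);print(n,c)
    for q in("nut","block","press","nut_mark","stud_top","arbor"):
        print(q,[(np.round(o["at"]).tolist(),round(o["score"],2)) for o in optics.search_frame(n,q)[:4]])
E
```

```text
pics
{'time': 0.0, 'joint_pos': array([ 6.24303214e+01,  7.51324061e+00,  8.53283367e+01, -5.36394078e-04,
        8.72623665e+01, -4.89216129e+00]), 'qd': array([-0.08351482,  0.0493716 ,  0.00811705, -0.00466775, -0.04800687,
       -0.00329652]), 'joint_efforts': array([-1.63998877e-03, -5.69410193e+01, -5.00548124e+01, -1.61601483e-04,
        1.51403347e-02,  5.54200824e-06]), 'tool_pos': array([231.020951  , 553.08896133, 198.27299328]), 'tcp_rot': array([-1.79991669e+02,  1.03610861e-01,  6.73225163e+01]), 'ft_force': array([-0.85725717,  0.3901634 , -0.64143247]), 'wrist_torque': array([ 0.04606062, -0.03890495, -0.04280594]), 'finger_gap': 85.5019251421616}
top {'camera_matrix': array([[371.91985087,   0.        , 328.65263172],
       [  0.        , 371.91985087, 194.65996582],
       [  0.        ,   0.        ,   1.        ]]), 'eye': array([ 451.86169499, -137.12461614,  842.76275466]), 'orientation': array([-173.55976292,    0.93364597,  -91.1156667 ])}
nut [([551.0, -136.0, 124.0], 0.89), ([349.0, -107.0, 36.0], 0.75), ([722.0, -154.0, 31.0], 0.74)]
block [([521.0, -35
[... 409 characters left out ...]
  [  0.        , 431.81101701, 191.29854247],
       [  0.        ,   0.        ,   1.        ]]), 'eye': array([ 18.97988174,  42.4682621 , 568.75330071]), 'orientation': array([-128.81223293,    0.88503904, -109.84951111])}
nut [([332.0, -104.0, 36.0], 0.8), ([543.0, -130.0, 124.0], 0.79), ([721.0, -146.0, 33.0], 0.76)]
block [([610.0, -351.0, 34.0], 0.87), ([491.0, 70.0, 153.0], 0.61), ([538.0, -216.0, 52.0], 0.59), ([511.0, -339.0, 34.0], 0.59)]
press [([493.0, 67.0, 155.0], 0.58)]
nut_mark [([332.0, -100.0, 32.0], 0.87), ([540.0, -133.0, 129.0], 0.85), ([717.0, -147.0, 36.0], 0.65)]
stud_top [([488.0, 73.0, 152.0], 0.63)]
arbor [([430.0, -184.0, 29.0], 0.6), ([671.0, -50.0, 8.0], 0.59)]
```

View pics/top0.png

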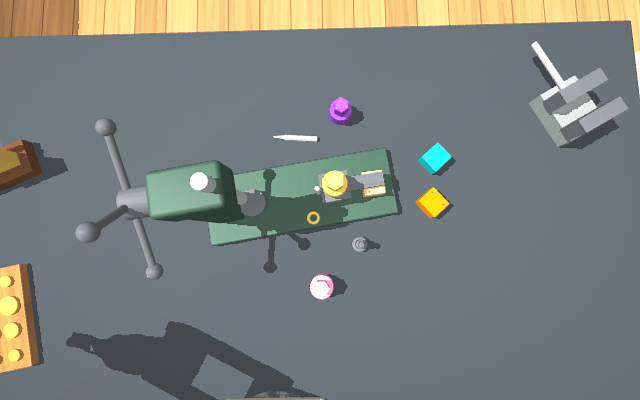

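View pics/side0.png

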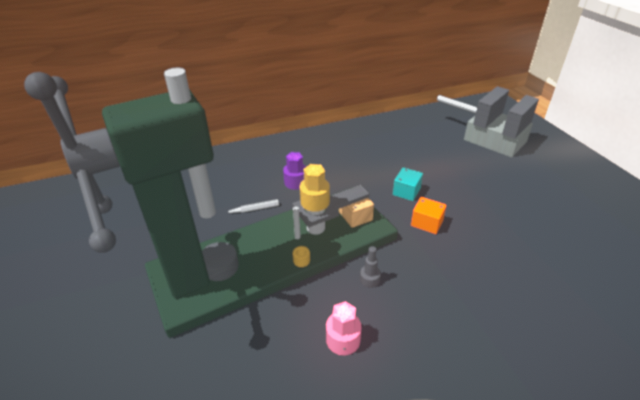

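Top view: our brass nut is at px (335,183), with the purple (341,108) and pink (322,287) look-alikes off the press. The wooden block is at (373,184), under the strap, and the turquoise and orange ones are off to the right. The bushing is at (313,218), the arbor at (360,244) and the punch at (297,138). A pin stands at (317,189).

```bash
cat > h.py <<'E'
from bench import r, optics
import cv2,numpy as np
from scipy.spatial.transform import Rotation as R
def cloud(n,save=None):
    c=optics.camera_params(n);p,d=optics.snapshot(n)
    if save: cv2.imwrite(f"pics/{save}.png",p)
    return p,lift(c,d)
def lift(c,d):
    K=c["camera_matrix"];v,u=np.mgrid[:400,:640]
    P=np.stack([(u-K[0,2])/K[0,0]*d,(v-K[1,2])/K[1,1]*d,d],-1)
    W=P@R.from_euler('xyz',c["orientation"],degrees=True).as_matrix().T+c["eye"]
    W[d<=0]=np.nan
    return W
def proj(c,X):
    K=c["camera_matrix"];p=(np.array(X)-c["eye"])@R.from_euler('xyz',c["orientation"],degrees=True).as_matrix()
    return p[:2]/p[2]*[K[0,0],K[1,1]]+K[:2,2]
E
python3 - <<'E'
from h import *
for n in("top","side"):
    W=lift(optics.camera_params(n),np.load(f"pics/{n}0.npy"));p=cv2.imread(f"pics/{n}0.png").astype(int)
    x,y,z=W[...,0],W[...,1],W[...,2]
    m=(abs(x-551)<40)&(abs(y+136)<40)&(z>147)
    print(n,"head n",m.sum(),"z",np.nanpercentile(z[m],[5,50,95]),"c",x[m].mean(),y[m].mean(),x[m].min(),x[m].max(),y[m].min(),y[m].max())
    g=(p[...,1]>p[...,2]+12)&(p[...,1]>p[...,0])&(abs(z-25)<6)&(x>300)
    rect=cv2.minAreaRect(W[g][:,:2].astype(np.float32));print("bed",rect)
    t=(z>180)&(y<400)&(x>200)&(x<800)
    for lo in range(-100,400,40):
        k=t&(y>=lo)&(y<lo+40)
        if k.sum(): print(lo,x[k].min().round(),x[k].max().round(),z[k].max().round())
E
```

```text
top head n 236 z [156.40755451 159.10177315 160.73888599] c 555.7120750500496 -138.36388966497586 539.4490528893107 573.5809569400162 -152.96256825918968 -123.17633309304779
bed ((582.7095336914062, -247.15628051757812), (168.685546875, 810.3258666992188), 12.346892356872559)
-20 496.0 534.0 329.0
20 489.0 564.0 368.0
60 483.0 559.0 333.0
100 398.0 553.0 333.0
140 391.0 624.0 411.0
180 522.0 624.0 350.0
side head n 292 z [148.33020935 157.48485978 159.05257392] c 551.6706915933343 -135.59064183088705 537.9899815888327 572.7112508415407 -151.91986998550985 -121.62954696099064
bed ((553.6484375, -123.0946044921875), (151.51084899902344, 552.0724487304688), 9.183272361755371)
-20 496.0 505.0 329.0
20 488.0 557.0 365.0
60 482.0 555.0 331.0
100 400.0 551.0 331.0
140 390.0 617.0 409.0
180 568.0 619.0 347.0
```

```bash
python3 -m pendant '[[1,0,0,-25,-8.5],[1,0,0,-25,-8.5],[1,0,0,-25,-8.5],[1,0,0,-25,-8.5],[1,0,0,-25,-8.5],[1,0,0,-25,-8.5],[1,0,0,-25,-8.5],[1,0,0,-25,-8.5],[1,0,0,-25,-8.5],[1,0,0,-25,-8.5]]' && python3 -m pendant '[[1,0,0,0,-8],[1,0,0,0,-5.3],[1,0,0,0,0]]'
```

```text
time: 1.7
tool_pos: [231.3, 553.5, 450.4]
tcp_rot: [180.0, -0.0, 152.7]
ft_force: [-0.6, 0.1, -0.5]
finger_gap: 85.3
time: 2.0
tool_pos: [231.3, 553.7, 449.5]
tcp_rot: [180.0, 0.0, 165.7]
ft_force: [-0.2, -0.3, -0.2]
finger_gap: 85.2
```

```bash
python3 -m pendant '[[1,29.2,29.4,0,0],[1,29.2,29.4,0,0],[1,29.2,29.4,0,0],[1,29.2,29.4,0,0],[1,29.2,29.4,0,0],[1,29.2,29.4,0,0],[1,29.2,29.4,0,0],[1,29.2,29.4,0,0],[1,29.2,29.4,0,0],[1,29.2,29.4,0,0]]'
```

```text
time: 3.0
tool_pos: [25.3, 821.5, 402.1]
tcp_rot: [175.6, -0.8, 165.5]
ft_force: [0.3, 1.3, 0.7]
finger_gap: 85.3
```

The turn sign about tool z is opposite to world yaw, and I should have checked that between calls. The force readings show no contact, so I'll go back.

```bash
python3 -m pendant '[[1,-29.2,-29.4,0,0],[1,-29.2,-29.4,0,0],[1,-29.2,-29.4,0,0],[1,-29.2,-29.4,0,0],[1,-29.2,-29.4,0,0],[1,-29.2,-29.4,0,0],[1,-29.2,-29.4,0,8.5],[1,0,0,0,8.5],[1,0,0,0,8.5]]'
```

```text
time: 3.9
tool_pos: [155.5, 609.7, 392.7]
tcp_rot: [176.4, -2.6, 139.6]
ft_force: [0.5, 0.7, 0.6]
finger_gap: 85.2
```

```bash
python3 -m pendant '[[1,0,0,0,0]]'; python3 - <<'E'
from h import *
s=r.sense();print(s["joint_pos"].round(2),s["tool_pos"].round(1),s["tcp_rot"].round(2))
print(R.from_euler('xyz',s["tcp_rot"],degrees=True).as_matrix().round(3))
E
```

```text
time: 4.0
tool_pos: [154.9, 610.7, 392.6]
tcp_rot: [176.3, -2.6, 139.9]
ft_force: [0.6, 0.4, -0.3]
finger_gap: 85.3
[ 70.35   7.82  65.02   1.21 102.81 -69.13] [154.9 610.7 392.6] [176.34  -2.63 139.88]
[[-0.764  0.645  0.006]
 [ 0.644  0.761  0.078]
 [ 0.046  0.064 -0.997]]
```

The out-of-reach push left a 4.5° tilt toward +y. Pushing against the outer limit on the −y side should undo it, so I'll travel there past the press at small radius and high up.

```bash
python3 -m pendant '[[1,-39.1,-20.6,-9,0],[1,-39.1,-20.6,-9,0],[1,-39.1,-20.6,-9,0],[1,-39.1,-20.6,-9,0],[1,-39.1,-20.6,-9,0],[1,-39.1,-20.6,-9,0],[1,-39.1,-20.6,-9,0],[1,-39.1,-20.6,-9,0],[1,-39.1,-20.6,-9,0],[1,-39.1,-20.6,-9,0]]'
```

```text
time: 5.0
tool_pos: [322.5, 195.2, 451.7]
tcp_rot: [176.3, -2.6, 140.5]
ft_force: [1.1, -0.3, 1.1]
finger_gap: 85.8
```

```bash
python3 -m pendant '[[1,0,0,0,8.5],[1,0,0,0,8.5],[1,0,0,0,8.5],[1,0,0,0,8.5],[1,0,0,0,8.5],[1,0,0,0,8.5],[1,0,0,0,8.5],[1,0,0,0,8.5],[1,0,0,0,8.5],[1,0,0,0,8.5]]'; python3 -m pendant '[[1,0,0,0,8.5],[1,0,0,0,8.5],[1,0,0,0,8.5],[1,0,0,0,8.5],[1,0,0,0,8.5],[1,0,0,0,8.5],[1,0,0,0,8.5],[1,0,0,0,8.5],[1,0,0,0,8.5],[1,0,0,0,8.5]]' ;python3 - <<'E'
from h import *
s=r.sense();print(s["joint_pos"].round(2),s["tool_pos"].round(1),s["tcp_rot"].round(2))
M=R.from_euler('xyz',s["tcp_rot"],degrees=True).as_matrix();print(M.round(3))
p=s["tool_pos"]
w=[[370,-20,450],[340,-200,450],[120,-380,450],[-60,-790,450]]
for q in w: print(q,(M.T@(np.array(q)-p)).round(0));p=np.array(q)
E
```

```text
time: 6.0
tool_pos: [322.4, 196.8, 451.4]
tcp_rot: [-177.7, -3.9, 54.9]
ft_force: [0.2, -0.0, -0.7]
finger_gap: 85.3
time: 7.0
tool_pos: [322.4, 196.8, 451.4]
tcp_rot: [-175.9, 1.9, -29.9]
ft_force: [0.4, 0.2, 1.1]
finger_gap: 85.5
[ 19.21 -26.33  89.14   4.57 115.31  51.24] [322.4 196.8 451.4] [-175.93    1.95  -29.94]
[[ 0.866 -0.5    0.006]
 [-0.499 -0.863  0.078]
 [-0.034 -0.071 -0.997]]
[370, -20, 450] [149. 163. -15.]
[340, -200, 450] [ 64. 170. -14.]
[120, -380, 450] [-101.  265.  -15.]
[-60, -790, 450] [ 49. 444. -33.]
```

```bash
python3 -m pendant '[[1,30,32.6,-3,0],[1,30,32.6,-3,0],[1,30,32.6,-3,0],[1,30,32.6,-3,0],[1,30,32.6,-3,0],[1,16,42.5,-3.5,0],[1,16,42.5,-3.5,0],[1,16,42.5,-3.5,0],[1,16,42.5,-3.5,0]]'; python3 -m pendant '[[1,-16.8,44,-2.5,0],[1,-16.8,44,-2.5,0],[1,-16.8,44,-2.5,0],[1,-16.8,44,-2.5,0],[1,-16.8,44,-2.5,0],[1,-16.8,44,-2.5,0],[1,5,45,-3.5,0],[1,5,45,-3.5,0],[1,5,45,-3.5,0],[1,5,45,-3.5,0]]'
```

```text
time: 7.9
tool_pos: [341.5, -201.6, 449.5]
tcp_rot: [-175.9, 1.9, -29.6]
ft_force: [1.4, -0.8, -0.5]
finger_gap: 85.6
time: 8.9
tool_pos: [49.9, -547.5, 449.3]
tcp_rot: [-175.9, 1.9, -29.6]
ft_force: [1.1, -0.0, 1.8]
finger_gap: 85.4
```

```bash
python3 -m pendant '[[1,5,45,-3.5,0],[1,5,45,-3.5,0],[1,5,45,-3.5,0],[1,5,45,-3.5,0],[1,5,45,-3.5,0],[1,5,30,-3.5,0],[1,0,0,0,0]]';  python3 -m pendant '[[1,2,20,-1.5,0],[1,2,20,-1.5,0],[1,0,0,0,0]]'
```

```text
time: 9.6
tool_pos: [-36.5, -738.5, 428.7]
tcp_rot: [-175.4, 2.1, -29.7]
ft_force: [0.1, -0.5, -4.0]
finger_gap: 85.3
time: 9.9
tool_pos: [-51.4, -754.8, 432.3]
tcp_rot: [-178.0, 0.9, -29.9]
ft_force: [1.0, -0.2, -0.4]
finger_gap: 85.1
```

Works: the tilt is falling from 4.5° to about 2.2°. One small step more.

```bash
python3 -m pendant '[[1,1,15,-1,0],[1,0,0,0,0]]'; python3 - <<'E'
from h import *
s=r.sense();print(s["joint_pos"].round(2))
print(R.from_euler('xyz',s["tcp_rot"],degrees=True).as_matrix().round(4))
E
```

```text
time: 10.1
tool_pos: [-57.2, -760.4, 426.7]
tcp_rot: [-178.3, 0.8, -29.9]
ft_force: [-0.7, 0.2, 0.3]
finger_gap: 85.0
[-9.810e+01  5.226e+01  1.280e+00 -1.200e-01  1.283e+02 -6.829e+01]
[[ 0.867  -0.4982  0.0029]
 [-0.4981 -0.8665  0.0321]
 [-0.0135 -0.0292 -0.9995]]
```

```bash
python3 -m pendant '[[1,2,30,-1,0],[1,0,0,0,0]]';python3 -m pendant '[[1,2,30,-1,0],[1,0,0,0,0]]'
```

```text
time: 10.3
tool_pos: [-70.1, -772.7, 413.4]
tcp_rot: [-179.0, 0.5, -29.9]
ft_force: [-0.6, -0.5, -0.4]
finger_gap: 85.3
time: 10.5
tool_pos: [-81.9, -783.9, 403.0]
tcp_rot: [-179.7, 0.1, -30.0]
ft_force: [-0.8, 1.4, -1.3]
finger_gap: 85.1
```

Tilt is now 0.3°. Back toward the nut.

```bash
python3 -m pendant '[[1,-0.8,-46.2,0,0],[1,-0.8,-46.2,0,0],[1,-0.8,-46.2,0,0],[1,-0.8,-46.2,0,0],[1,-0.8,-46.2,0,0],[1,-0.8,-46.2,0,0],[1,-0.8,-46.2,0,0],[1,-0.8,-46.2,0,0],[1,-0.8,-46.2,0,0]]';python3 -m pendant '[[1,14.5,-45,0,0],[1,14.5,-45,0,0],[1,14.5,-45,0,0],[1,14.5,-45,0,0],[1,14.5,-45,0,0],[1,14.5,-45,0,0],[1,0,0,0,0]]'
```

```text
time: 11.4
tool_pos: [94.8, -472.6, 414.5]
tcp_rot: [-179.9, -0.0, -29.9]
ft_force: [1.6, -0.7, 0.3]
finger_gap: 85.5
time: 12.1
tool_pos: [308.0, -279.5, 415.9]
tcp_rot: [-179.8, -0.2, -29.4]
ft_force: [0.2, -0.2, 0.2]
finger_gap: 85.1
```

```bash
python3 -m pendant '[[1,23.8,-40.7,0,0],[1,23.8,-40.7,0,0],[1,23.8,-40.7,0,0],[1,23.8,-40.7,0,0],[1,23.8,-40.7,0,0],[1,23.8,-40.7,0,0],[1,0,0,40,0],[1,0,0,40,0],[1,0,0,40,0],[1,0,0,0,0]]'; python3 - <<'E'
from h import *
c=optics.camera_params("wrist");p,W=cloud("wrist","w1")
print(c["eye"],c["orientation"],r.sense()["tool_pos"],r.sense()["tcp_rot"])
z=W[...,2];m=(np.hypot(W[...,0]-553,W[...,1]+137)<30)&(z>150)
print(m.sum(),np.nanmedian(z[m]),np.argwhere(m).mean(0) if m.any() else 0)
for q in("nut","nut_mark","block"): print(q,[(np.round(o["at"]).tolist(),round(o["score"],2)) for o in optics.search_frame("wrist",q)[:3]])
if m.any():
    h=cv2.convexHull(W[m][:,:2].astype(np.float32));(cx,cy),ra=cv2.minEnclosingCircle(h);M=cv2.moments(h);print(cx,cy,ra,M["m10"]/M["m00"],M["m01"]/M["m00"])
E
```

```text
time: 13.1
tool_pos: [546.9, -141.1, 288.0]
tcp_rot: [-179.9, 0.7, -29.9]
ft_force: [-0.8, -0.1, -1.6]
finger_gap: 85.5
[590.07145162 -69.56758915 463.24269247] [161.15373779   0.63723496 -29.84645353] [ 548.24739536 -141.63986458  292.49675249] [-179.82748968    0.37628198  -29.88309085]
9957 403.1969653170157 [363.22988852 332.1062569 ]
nut [([559.0, -134.0, 139.0], 0.96), ([730.0, -147.0, 43.0], 0.8), ([356.0, -106.0, 38.0], 0.58)]
nut_mark [([354.0, -104.0, 36.0], 0.89), ([728.0, -151.0, 43.0], 0.59), ([557.0, -130.0, 134.0], 0.56)]
block [([526.0, -339.0, 39.0], 0.87), ([622.0, -350.0, 43.0], 0.75), ([532.0, -16.0, 27.0], 0.7)]
556.9795532226562 -130.04664611816406 28.67538833618164 554.777169244035 -135.04184470905733
```

View pics/w1.png

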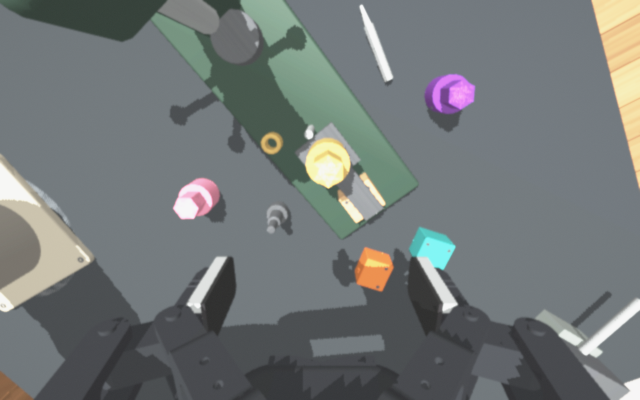

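Wrist view: brass nut at (328,162) on the strap, wooden block at (362,195) under the strap end, pin at (309,131). Next I'll measure the head outline, the hex angle and the press yaw.

```bash
python3 - <<'E'
from h import *
c=optics.camera_params("wrist");p,W=cloud("wrist","w2");x,y,z=W[...,0],W[...,1],W[...,2]
m=(np.hypot(x-555,y+137)<30)&(abs(z-159)<4)
P=W[m][:,:2];print(m.sum(),np.median(z[m]))
from scipy.optimize import minimize
h=cv2.convexHull(P.astype(np.float32))[:,0]
M=cv2.moments(h);print("centroid",M["m10"]/M["m00"],M["m01"]/M["m00"],"area",M["m00"],"ideal 779")
def cost(q,hh):
    a=np.radians(q[2]+60*np.arange(6));d=(hh-q[:2])@np.array([np.cos(a),np.sin(a)])
    return np.abs(d.max(1)-q[3]).mean()
best=min((minimize(cost,[P[:,0].mean(),P[:,1].mean(),a,15],args=(h,),method="Nelder-Mead",options=dict(maxiter=4000)) for a in range(0,60,10)),key=lambda s:s.fun)
print(best.x,best.fun)
g=((p[...,1].astype(int)>p[...,2]+10)&(p[...,1]>p[...,0])&(abs(z-25)<5)).astype(np.uint8)
g&=(np.abs(x-545)<140)
# right long edge & end via minAreaRect on a connected comp
n,l,s,_=cv2.connectedComponentsWithStats(g);k=1+s[1:,4].argmax();print("bed",cv2.minAreaRect(W[l==k][:,:2].astype(np.float32)))
k=(abs(z-79)<4)&(np.hypot(x-555,y+137)<130);print("strap",k.sum(),cv2.minAreaRect(W[k][:,:2].astype(np.float32)))
u,v=proj(c,[553,-137,140]);u,v=int(u),int(v)
cv2.imwrite("pics/w2c.png",cv2.resize(p[v-50:v+50,u-60:u+60],None,fx=6,fy=6,interpolation=cv2.INTER_CUBIC));print(u,v)
E
```

```text
685 159.1334739187672
centroid 554.6379110281426 -137.69130411925002 area 760.7606955745723 ideal 779
[ 554.70053316 -137.61076157   30.04157797   14.98419122] 0.14445668385455607
bed ((543.9370727539062, -69.99508666992188), (150.12265014648438, 395.9493713378906), 9.029379844665527)
strap 1751 ((532.172607421875, -157.88206481933594), (135.36691284179688, 156.36148071289062), 67.6141586303711)
319 166
```

View pics/w2c.png

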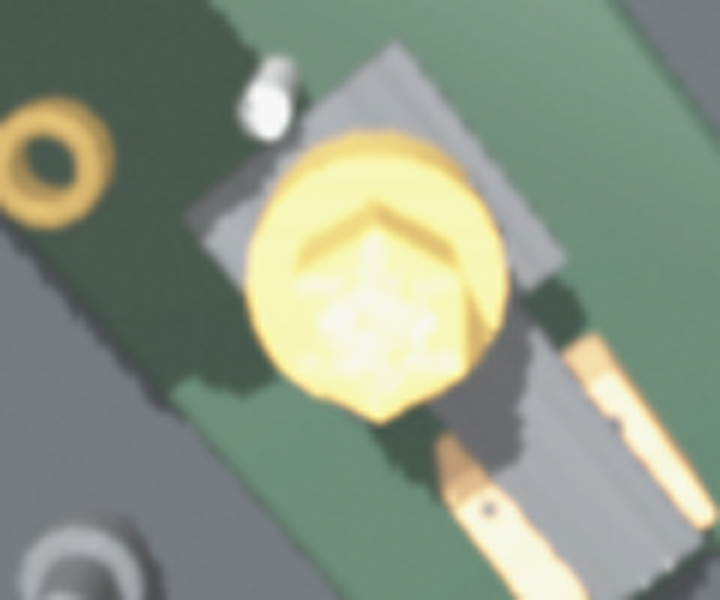

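Confirmed: brass nut, head centre (554.7, −137.6), flats at −30° + 60k, press yaw 9°. The jaws are already aligned at −29.9°. Descending.

```bash
python3 -m pendant '[[1,3.5,-6.6,20,0],[1,0,0,35,0],[1,0,0,35,0],[1,0,0,35,0],[1,0,0,30,0],[1,0,0,0,0]]'; python3 - <<'E'
from h import *
s=r.sense();print(s["tool_pos"],s["tcp_rot"],s["wrist_torque"],s["ft_force"])
E
```

```text
time: 13.95
tool_pos: [554.3, -136.6, 137.0]
tcp_rot: [-179.8, 0.4, -29.9]
ft_force: [-0.8, 0.8, -0.3]
finger_gap: 85.6
[ 554.30302737 -136.63013093  137.03801474] [-179.82327976    0.35588912  -29.87654107] [-0.01129413  0.03606868 -0.00355202] [-0.80569843  0.76284278 -0.28519236]
```

```bash
python3 -m pendant '[[1,0.8,0.7,7,0],[0.42,0,0,0,0],[0.42,0,0,0,0],[0.42,0,0,0,0],[0.42,0,0,0,0],[0.42,0,0,0,0]]' 20; python3 -m pendant '[[0.37,0,0,0,0],[0.37,0,0,0,0],[0.37,0,0,0,0]]'; python3 - <<'E'
from h import *
s=r.sense();print(s["tool_pos"],s["tcp_rot"],s["wrist_torque"],s["ft_force"],s["finger_gap"])
p,W=cloud("top");m=(np.hypot(W[...,0]-555,W[...,1]+137)<12);z=W[...,2][m];print(np.percentile(z,[5,25,50,75,95]))
p,W=cloud("side","s1");
c=optics.camera_params("side");u,v=proj(c,[554,-137,130]).astype(int)
cv2.imwrite("pics/s1c.png",cv2.resize(p[v-60:v+60,u-70:u+70],None,fx=5,fy=5,interpolation=cv2.INTER_CUBIC))
E
```

```text
time: 14.55
tool_pos: [556.5, -138.0, 133.1]
tcp_rot: [-179.8, 0.1, -29.9]
ft_force: [-0.4, -0.6, -0.1]
finger_gap: 35.9
time: 14.85
tool_pos: [556.2, -138.0, 132.5]
tcp_rot: [-179.8, 0.1, -29.9]
ft_force: [1.1, 0.3, -0.0]
finger_gap: 31.5
[ 556.1842369  -137.98146734  132.49124388] [-1.79777520e+02  1.07088781e-01 -2.98636552e+01] [ 0.01103366  0.02138399 -0.03623136] [ 1.05164843  0.3334332  -0.01833105] 31.53529714307609
[573.39517251 574.55656209 575.21722743 575.72764781 576.46486792]
```

View pics/s1c.png

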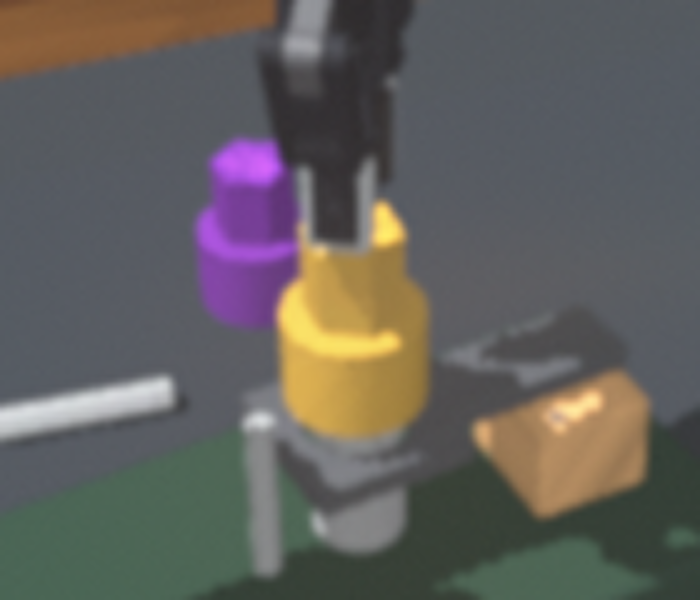

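```bash
cat >> h.py <<'E'
def nut(tag=None):
    p,W=cloud("side",tag);q=p.astype(int)
    m=(np.hypot(W[...,0]-553,W[...,1]+137)<32)&(q[...,2]>q[...,0]+50)&(q[...,1]>q[...,0]+25)
    Z=W[...,2][m];s=r.sense()
    print("yellow",m.sum(),"z pct",np.percentile(Z,[2,50,90,97,99]).round(1),"rows",np.percentile(np.argwhere(m)[:,0],[1,50,99]),"| yaw",s["tcp_rot"][2].round(1),"pos",s["tool_pos"].round(1),"F",s["ft_force"].round(1),"T",s["wrist_torque"].round(3),"gap",s["finger_gap"].round(1))
E
python3 -c "from h import *;nut()"; python3 -m pendant '[[0.37,-1,0.4,3,0],[0.37,0,0,3,0],[0.37,0,0,0,0]]'; python3 -c "from h import *;nut()"; python3 -m pendant '[[0.37,0,0,0,-7],[0.37,0,0,0,-7],[0.37,0,0,0,-6],[0.37,0,0,0,0]]'; python3 -c "from h import *;nut()"
```

```text
time: 15.3
tool_pos: [554.7, -137.6, 125.7]
tcp_rot: [-179.8, 0.2, -29.9]
ft_force: [0.2, -0.1, -0.0]
finger_gap: 31.6
time: 15.75
tool_pos: [555.2, -137.8, 126.6]
tcp_rot: [-179.8, 0.0, -9.8]
ft_force: [0.0, 0.3, 0.1]
finger_gap: 31.8Traceback (most recent call last):
  File "<string>", line 1, in <module>
    from h import *;nut()
                    ~~~^^
  File "h.py", line 21, in nut
    print("yellow",m.sum(),"z pct",np.percentile(Z,[2,50,90,97,99]).round(1),"rows",np.percentile(np.argwhere(m)[:,0],[1,50,99]),"| yaw",s["tcp_rot"][2].round(1),"pos",s["tool_pos"].round(1),"F",s["ft_force"].round(1),"T",s["wrist_torque"].round(3),"gap",s["finger_gap"].round(1))
                                                                                                                                                                                                                                                               ^^^^^^^^^^^^^^^^^^^^^
AttributeError: 'float' object has no attribute 'round'
Traceback (most recent call last):
  File "h.py", line 21, in nut
    print("yellow",m.sum(),"
[... 565 characters left out ...]
no attribute 'round'
Traceback (most recent call last):
  File "h.py", line 21, in nut
    print("yellow",m.sum(),"z pct",np.percentile(Z,[2,50,90,97,99]).round(1),"rows",np.percentile(np.argwhere(m)[:,0],[1,50,99]),"| yaw",s["tcp_rot"][2].round(1),"pos",s["tool_pos"].round(1),"F",s["ft_force"].round(1),"T",s["wrist_torque"].round(3),"gap",s["finger_gap"].round(1))
                                                                                                                                                                                                                                                               ^^^^^^^^^^^^^^^^^^^^^
AttributeError: 'float' object has no attribute 'round'
```

```bash
sed -i 's/s\["finger_gap"\].round(1)/round(s["finger_gap"],1)/' h.py
python3 - <<'E'
from h import *
W0=lift(optics.camera_params("side"),np.load("pics/side0.npy"));q=cv2.imread("pics/side0.png").astype(int)
m=(np.hypot(W0[...,0]-553,W0[...,1]+137)<32)&(q[...,2]>q[...,0]+50)&(q[...,1]>q[...,0]+25)
print("start",m.sum(),np.percentile(W0[...,2][m],[2,50,90,97,99]).round(1),np.percentile(np.argwhere(m)[:,0],[1,50,99]))
nut()
E
python3 -m pendant '[[0.37,0,0,0,-6],[0.37,0,0,0,-4],[0.37,0,0,0,0]]'; python3 -c "from h import *;nut()"
```

```text
start 1130 [ 92.6 126.3 157.9 158.7 159.2] [165.29 190.   210.  ]
yellow 950 z pct [ 92.5 125.2 148.7 157.8 159.6] rows [169. 193. 210.] | yaw -10.0 pos [ 555.2 -137.8  126.6] F [-0.6  0.3  0.8] T [ 0.001 -0.045 -0.02 ] gap 31.4
time: 16.15
tool_pos: [555.2, -137.8, 126.6]
tcp_rot: [-179.8, -0.0, 0.1]
ft_force: [1.5, 0.3, -0.5]
finger_gap: 31.6
yellow 975 z pct [ 92.2 125.4 151.5 158.4 160.3] rows [167. 192. 210.] | yaw -0.1 pos [ 555.2 -137.8  126.6] F [-0.2  0.6  1.3] T [ 0.044 -0.011 -0.007] gap 31.7
```

```bash
for i in 1; do python3 -m pendant '[[0.37,0,0,0,-5],[0.37,0,0,0,-5],[0.37,0,0,0,0]]' >/dev/null; python3 -c "from h import *;nut()"; python3 -m pendant '[[0.37,0,0,0,-5],[0.37,0,0,0,-5],[0.37,0,0,0,0]]' >/dev/null; python3 -c "from h import *;nut('s2')"; done
```

```text
yellow 1006 z pct [ 92.3 125.7 154.4 158.4 160. ] rows [166. 192. 210.] | yaw 9.9 pos [ 555.2 -137.8  126.6] F [-0.5 -0.8 -0.1] T [ 0.028  0.018 -0.05 ] gap 31.7
yellow 1039 z pct [ 92.  125.8 157.  158.6 159.5] rows [166. 191. 210.] | yaw 19.9 pos [ 555.2 -137.8  126.6] F [-0.4  0.1  0.2] T [ 0.02  -0.027 -0.04 ] gap 31.8
```

```bash
python3 -m pendant '[[0.37,0,0,0,-5],[0.37,0,0,0,-5],[0.37,0,0,0,0]]' >/dev/null; python3 -c "from h import *;nut()"; python3 -m pendant '[[0.37,0,0,0,-4],[0.37,0,0,0,-4],[0.37,0,0,0,0]]' >/dev/null; python3 -c "from h import *;nut('s2')"
```

```text
yellow 1060 z pct [ 92.4 125.8 157.6 158.7 159.4] rows [166. 191. 210.] | yaw 29.8 pos [ 555.2 -137.8  126.6] F [ 0.   0.2 -0.6] T [-0.004  0.004 -0.011] gap 31.7
yellow 1079 z pct [ 92.6 126.  157.7 158.8 159.4] rows [166. 190. 210.] | yaw 37.9 pos [ 555.2 -137.8  126.5] F [-0.3  0.5  0.2] T [-0.033 -0.006 -0.019] gap 32.0
```

```bash
python3 -m pendant '[[0.37,0,0,0,-4],[0.37,0,0,0,-4],[0.37,0,0,0,0]]' >/dev/null; python3 -c "from h import *;nut()"; python3 -m pendant '[[0.37,0,0,0,-3],[0.37,0,0,0,-4],[0.37,0,0,0,0]]' >/dev/null; python3 -c "from h import *;nut('s2')"
```

```text
yellow 1094 z pct [ 92.5 126.2 157.8 158.6 159. ] rows [165.93 190.   210.  ] | yaw 45.9 pos [ 555.2 -137.8  126.5] F [-0.2  0.2 -1.4] T [-0.026  0.047  0.006] gap 31.6
yellow 1106 z pct [ 92.4 126.  157.8 158.7 159.2] rows [165.05 190.   210.  ] | yaw 52.9 pos [ 555.2 -137.8  126.6] F [-0.2  0.3 -0.4] T [ 0.004 -0.021 -0.013] gap 31.4
```

```bash
python3 -m pendant '[[0.37,0,0,0,-3],[0.37,0,0,0,-3],[0.37,0,0,0,0]]' >/dev/null; python3 -c "from h import *;nut('s3')
p=cv2.imread('pics/s3.png');u,v=proj(optics.camera_params('side'),[554,-137,130]).astype(int)
cv2.imwrite('pics/s3c.png',cv2.resize(p[v-60:v+60,u-70:u+70],None,fx=5,fy=5,interpolation=cv2.INTER_CUBIC))"
```

```text
yellow 1108 z pct [ 92.4 126.2 157.7 158.6 159. ] rows [165.07 190.   210.  ] | yaw 58.9 pos [ 555.2 -137.8  126.5] F [-0.4  0.3 -0.7] T [ 0.004 -0.061  0.018] gap 31.4
```

View pics/s3c.png

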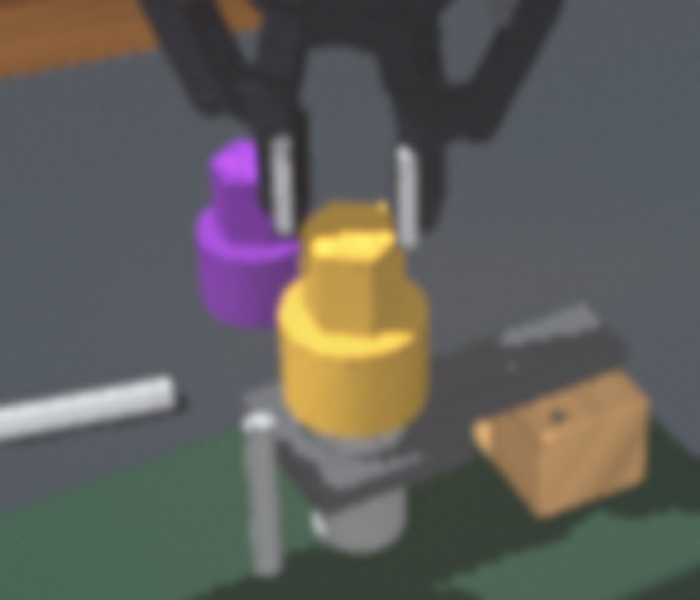

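The pads seem to overlap the head only slightly in this view: tips at about (285,230) and (410,245), level with the head top. I'll check the pad height and the hex angle from depth.

```bash
python3 - <<'E'
from h import *
p,W=cloud("side");q=p.astype(int);x,y,z=W[...,0],W[...,1],W[...,2]
near=(np.hypot(x-554,y+137)<45)
yel=(q[...,2]>q[...,0]+50)&(q[...,1]>q[...,0]+25)
pur=(q[...,0]>q[...,1]+40)
g=near&~yel&~pur&(z>128)
for s,m in(("left",g&(y>-137)),("right",g&(y<-137))):
    Z=z[m];k=m&(z<np.percentile(Z,8));print(s,m.sum(),"zmin",np.percentile(Z,[0,2,5,10]).round(1),W[k].mean(0).round(1))
t=near&yel&(z>156);h=cv2.convexHull(W[t][:,:2].astype(np.float32))[:,0]
from scipy.optimize import minimize
def cost(a):
    # support width per direction
    a=np.radians(a+60*np.arange(3));d=h@np.array([np.cos(a),np.sin(a)]);return np.ptp(d,axis=0)
for a in range(0,60,6):print(a,cost(a).round(1))
E
```

```text
left 5389 zmin [149.1 182.9 207.5 234.3] [ 564.3 -113.   196.9]
right 3333 zmin [152.  176.6 195.3 213.6] [ 536.4 -154.4  188.7]
0 [34.4 32.4 35.2]
6 [34.2 31.5 35.3]
12 [34.9 30.3 35.1]
18 [35.3 29.5 34.8]
24 [35.2 29.4 34.1]
30 [34.9 29.7 33.1]
36 [35.1 31.2 32.4]
42 [34.9 32.7 32.7]
48 [34.4 33.9 33.7]
54 [33.5 34.7 34.2]
```

The pad tips are only about z 150 and the hex is still at 30°, so the pads passed above or slipped and the nut has not turned. I'll go up, turn back to −30° clear of the nut, then come down lower.

```bash
python3 -m pendant '[[0.6,0,0,-30,0],[0.6,0,0,-10,0],[0.6,0,0,0,8.5],[0.6,0,0,0,8.5],[0.6,0,0,0,8.5],[0.6,0,0,0,8.5],[0.6,0,0,0,8.5],[0.6,0,0,0,8.5],[0.6,0,0,0,8.5],[0.6,0,0,0,8.5]]' >/dev/null;  python3 -m pendant '[[0.6,0,0,0,8.5],[0.6,0,0,0,8.5],[0.6,0,0,0,3.9],[0.6,0,0,0,0]]'; python3 - <<'E'
from h import *
from scipy.optimize import minimize
p,W=cloud("wrist","w3");x,y,z=W[...,0],W[...,1],W[...,2];q=p.astype(int)
m=(np.hypot(x-555,y+137)<30)&(abs(z-159)<4)&(q[...,2]>q[...,0]+40)
h=cv2.convexHull(W[m][:,:2].astype(np.float32))[:,0]
def cost(q):
    a=np.radians(q[2]+60*np.arange(6));d=(h-q[:2])@np.array([np.cos(a),np.sin(a)]);return np.abs(d.max(1)-q[3]).mean()
b=min((minimize(cost,[555,-137.5,a,15],method="Nelder-Mead",options=dict(maxiter=4000)) for a in range(0,60,10)),key=lambda s:s.fun);print(m.sum(),b.x,b.fun)
cv2.imwrite("pics/w3c.png",p[:,100:540])
E
```

```text
time: 20.1
tool_pos: [555.4, -138.0, 166.6]
tcp_rot: [-179.8, 0.1, -29.9]
ft_force: [-0.4, -0.2, 0.4]
finger_gap: 51.3
999 [ 554.47664771 -137.54874716   31.9910384    15.17501177] 0.14627664517549868
```

View pics/w3c.png

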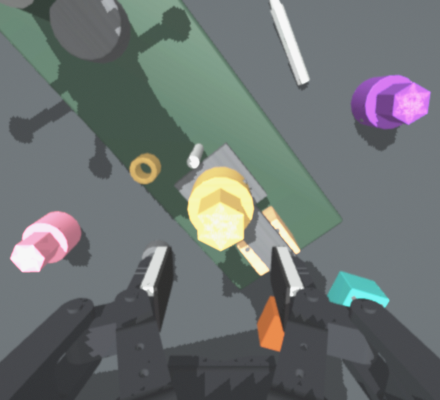

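The nut is confirmed unturned (hex at ~32°). Before lowering I'll measure where the pad tips really are, using side depth.

```bash
python3 - <<'E'
from h import *
s=r.sense();T=s["tool_pos"];M=R.from_euler('xyz',s["tcp_rot"],degrees=True).as_matrix()
for n in("side","wrist"):
    p,W=cloud(n,"t_"+n);q=p.astype(int)
    L=(W-T)@M   # tool frame
    sat=q.max(-1)-q.min(-1)
    m=(abs(L[...,1])<14)&(abs(abs(L[...,0])-32)<14)&(L[...,2]>-70)&(L[...,2]<8)&(sat<40)
    for sg in(-1,1):
        k=m&(L[...,0]*sg>0);Z=L[...,2][k]
        print(n,sg,k.sum(),np.percentile(Z,[50,80,90,95,98,99.5]).round(1) if k.any() else "")
p=cv2.imread("pics/t_side.png");u,v=proj(optics.camera_params('side'),[554,-137,150]).astype(int)
cv2.imwrite('pics/t_sidec.png',cv2.resize(p[v-60:v+60,u-70:u+70],None,fx=5,fy=5,interpolation=cv2.INTER_CUBIC))
print("tcp px in crop",(proj(optics.camera_params('side'),T)-[u-70,v-60])*5)
E
```

```text
side -1 272 [-54.7 -44.7 -40.1 -37.  -35.7 -34.9]
side 1 99 [-51.5 -42.3 -38.5 -36.8 -35.7 -35.5]
wrist -1 1502 [-56.8 -47.  -43.2 -40.6 -38.7 -36.3]
wrist 1 1473 [-56.4 -47.  -43.4 -40.9 -38.5 -36.2]
tcp px in crop [352.99241954 258.33571092]
```

View pics/t_sidec.png

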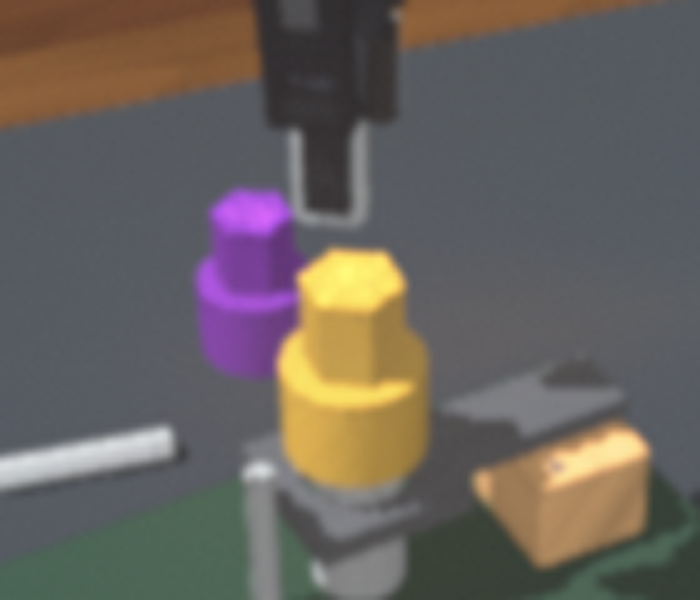

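Both cameras put the pad tips about 35 mm behind the TCP at a 51 mm gap, so I was gripping far too high. Lowering in steps and remeasuring.

```bash
python3 -m pendant '[[0.6,0,0,30,0],[0.45,0,0,25,0],[0.45,0,0,0,0],[0.37,0,0,0,0],[0.37,0,0,0,0],[0.37,0,0,0,0]]'; cat >> h.py <<'E'
def tips(half):
    s=r.sense();T=s["tool_pos"];M=R.from_euler('xyz',s["tcp_rot"],degrees=True).as_matrix()
    for n in("side","wrist"):
        p,W=cloud(n,"t_"+n);q=p.astype(int);L=(W-T)@M;sat=q.max(-1)-q.min(-1)
        m=(abs(L[...,1])<12)&(abs(abs(L[...,0])-half-6)<10)&(L[...,2]>-70)&(L[...,2]<8)&(sat<40)
        for sg in(-1,1):
            k=m&(L[...,0]*sg>0);Z=L[...,2][k]
            print(n,sg,k.sum(),(T[2]-np.percentile(Z,[50,80,90,95,98,99.5])).round(1) if k.any() else "")
E
python3 -c "
from h import *
nut();tips(16)"
```

```text
time: 20.85
tool_pos: [556.3, -138.1, 113.4]
tcp_rot: [-179.7, -0.1, -29.7]
ft_force: [0.1, 0.7, 0.5]
finger_gap: 31.5
yellow 862 z pct [ 92.9 123.8 143.3 157.8 158.5] rows [166. 194. 210.] | yaw -29.8 pos [ 556.2 -138.1  113.2] F [-1.7  1.1 -0.2] T [0.083 0.076 0.001] gap 31.6
side -1 196 [164.7 156.5 152.8 149.2 147.  146.3]
side 1 38 [171.  164.5 161.9 160.2 158.9 158.4]
wrist -1 1332 [170.2 160.6 157.  154.1 152.  150.3]
wrist 1 1398 [169.5 159.3 155.5 153.2 151.3 150. ]
```

```bash
python3 -m pendant '[[0.37,-1,0.4,4,0],[0.37,0,0,4,0],[0.37,0,0,4,0],[0.37,0,0,0,0]]'; python3 -c "
from h import *
nut();tips(16)"; python3 -m pendant '[[0.37,0,0,0,-5],[0.37,0,0,0,-5],[0.37,0,0,0,-5],[0.37,0,0,0,0]]';  python3 -c "
from h import *
nut()"
```

```text
time: 21.4
tool_pos: [553.5, -137.4, 98.5]
tcp_rot: [-179.8, 0.2, -29.8]
ft_force: [0.1, 0.0, 0.5]
finger_gap: 31.5
yellow 739 z pct [ 92.  119.3 143.6 158.  167.6] rows [167. 196. 210.] | yaw -29.8 pos [ 553.7 -137.4   98.9] F [0.3 0.3 0.3] T [ 0.034 -0.032  0.02 ] gap 31.8
side -1 195 [151.  142.5 139.3 135.6 132.8 132.2]
side 1 20 [162.7 159.2 156.5 154.8 154.1 153.8]
wrist -1 1209 [156.  146.3 142.3 139.8 138.  136.4]
wrist 1 1080 [156.5 145.9 142.  139.6 137.5 135.4]
time: 21.95
tool_pos: [554.3, -137.6, 99.8]
tcp_rot: [-179.8, 0.0, -14.7]
ft_force: [-0.3, -0.4, 0.2]
finger_gap: 31.9
yellow 746 z pct [ 91.6 119.2 138.1 156.4 159. ] rows [170. 196. 210.] | yaw -14.9 pos [ 554.3 -137.6   99.7] F [0.3 0.4 1. ] T [-0.023 -0.04  -0.004] gap 31.3
```

```bash
for i in 1; do python3 -m pendant '[[0.37,0,0,0,-5],[0.37,0,0,0,-5],[0.37,0,0,0,0]]' >/dev/null; python3 -c "from h import *;nut()"; python3 -m pendant '[[0.37,0,0,0,-4],[0.37,0,0,0,-4],[0.37,0,0,0,0]]' >/dev/null; python3 -c "from h import *;nut('s2')"; done
```

```text
yellow 792 z pct [ 91.7 120.7 151.3 158.6 165.4] rows [167.   196.   210.09] | yaw -5.0 pos [ 554.2 -137.6   99.7] F [ 0.1 -0.9 -0.2] T [-0.05   0.006 -0.047] gap 31.4
yellow 825 z pct [ 91.7 122.1 156.5 158.7 165.3] rows [166. 195. 210.] | yaw 3.0 pos [ 554.2 -137.5   99.6] F [-0.5 -0.1  0. ] T [0.023 0.004 0.011] gap 31.3
```

```bash
for i in 1; do python3 -m pendant '[[0.37,0,0,0,-4],[0.37,0,0,0,-4],[0.37,0,0,0,0]]' >/dev/null; python3 -c "from h import *;nut()"; python3 -m pendant '[[0.37,0,0,0,-4],[0.37,0,0,0,-4],[0.37,0,0,0,0]]' >/dev/null; python3 -c "from h import *;nut('s2')"; done; python3 - <<'E'
from h import *
q=optics.search_frame("side","nut_mark");print([(np.round(o["at"]).tolist(),round(o["score"],2)) for o in q[:4]])
E
```

```text
yellow 861 z pct [ 91.7 123.5 157.2 158.5 171.1] rows [166. 195. 211.] | yaw 11.0 pos [ 554.1 -137.5   99.5] F [ 0.2  1.  -1. ] T [0.01  0.024 0.012] gap 31.8
yellow 930 z pct [ 83.5 116.6 148.8 150.2 151.2] rows [170. 197. 214.] | yaw 19.0 pos [ 554.2 -137.6   99.6] F [-0.2  0.4  0.4] T [-0.013  0.002  0.017] gap 31.5
[([334.0, -101.0, 31.0], 0.88), ([537.0, -127.0, 122.0], 0.65), ([716.0, -143.0, 35.0], 0.63), ([552.0, -173.0, 81.0], 0.39)]
```

It dropped 8.5 mm (head top 159 → 150.5, rim row 210 → 214). I'll follow it down and turn clockwise.

```bash
python3 -m pendant '[[0.37,0,0,4,0],[0.37,0,0,3,0],[0.37,0,0,0.7,8],[0.37,0,0,0.7,8],[0.37,0,0,0.7,8],[0.37,0,0,0.7,8],[0.37,0,0,0.7,8],[0.37,0,0,0.7,8],[0.37,0,0,0,0]]';  python3 -c "from h import *;nut()"
```

```text
time: 24.35
tool_pos: [554.1, -137.5, 88.0]
tcp_rot: [-179.8, 0.1, -29.0]
ft_force: [0.0, 0.8, -0.2]
finger_gap: 31.7
yellow 760 z pct [ 80.  109.  135.3 146.5 148.6] rows [172. 201. 216.] | yaw -28.6 pos [ 554.  -137.5   88.1] F [-0.4  0.3 -0.4] T [ 0.017 -0.006  0.036] gap 31.6
```

```bash
python3 -m pendant '[[0.37,0,0,0.7,8],[0.37,0,0,0.7,8],[0.37,0,0,0.7,8],[0.37,0,0,0,0]]';  python3 -c "from h import *;nut()"
```

```text
time: 24.8
tool_pos: [554.1, -137.5, 86.1]
tcp_rot: [-179.8, 0.2, -52.7]
ft_force: [0.5, 0.1, -0.5]
finger_gap: 31.2
yellow 864 z pct [ 78.2 110.8 144.1 145.1 146.1] rows [172. 201. 217.] | yaw -52.4 pos [ 554.  -137.5   86.1] F [ 0.4 -0.1  0.9] T [-0.086 -0.003  0.01 ] gap 31.6
```

```bash
cat >> h.py <<'E'
def tq(n=6):
    L=[]
    for i in range(n):
        optics.snapshot("side");s=r.sense();L.append(np.r_[s["ft_force"],s["wrist_torque"]])
    L=np.array(L);print("F,T",L.mean(0).round(3),"sd",L.std(0).round(3)[5],"yaw",s["tcp_rot"][2].round(1),"z",s["tool_pos"][2].round(1),"gap",round(s["finger_gap"],1))
E
python3 -m pendant '[[0,0,0,0,0],[0,0,0,0,0],[0,0,0,0,0]]' 30 >/dev/null; python3 -c "from h import *;tq()"; python3 -m pendant '[[0,0,0,0.5,6],[0,0,0,0.5,6],[0,0,0,0,0]]' >/dev/null; python3 -c "from h import *;tq()"
```

```text
F,T [ 0.121  0.317 -0.264 -0.021 -0.055  0.011] sd 0.03 yaw -52.7 z 86.2 gap 30.2
F,T [ 0.048 -0.34  -0.54  -0.121 -0.037 -0.02 ] sd 0.035 yaw -64.7 z 85.3 gap 30.2
```

```bash
python3 -m pendant '[[0,0,0,0.5,6],[0,0,0,0,0]]' >/dev/null; python3 -c "from h import *;tq(4)"; python3 -m pendant '[[0,0,0,0.5,6],[0,0,0,0,0]]' >/dev/null; python3 -c "from h import *;tq(4)"
```

```text
F,T [ 0.055 -0.296 -0.293 -0.134 -0.049 -0.018] sd 0.037 yaw -70.6 z 84.7 gap 29.8
F,T [ 0.204 -0.228 -0.947 -0.132 -0.039 -0.018] sd 0.022 yaw -76.6 z 84.2 gap 30.4
```

```bash
python3 -m pendant '[[0,0,0,0.4,5],[0,0,0,0,0]]' >/dev/null; python3 -c "from h import *;tq(4)"; python3 -m pendant '[[0,0,0,0.4,4],[0,0,0,0,0]]' >/dev/null; python3 -c "from h import *;tq(4);nut()"
```

```text
F,T [ 0.024  0.226  1.917 -0.118  0.005 -0.047] sd 0.043 yaw -81.6 z 84.2 gap 30.2
F,T [ 0.035 -0.3    5.314 -0.103 -0.029 -0.093] sd 0.022 yaw -85.6 z 84.1 gap 30.0
yellow 1001 z pct [ 76.9 110.1 142.3 143.1 143.6] rows [173. 199. 217.] | yaw -85.6 pos [ 554.7 -137.6   84.2] F [-0.7 -0.   6.1] T [-0.096 -0.044 -0.064] gap 30.2
```

```bash
python3 -m pendant '[[0,0,0,0,4],[0,0,0,0,0]]' >/dev/null; python3 -c "from h import *;tq(4)"; python3 -m pendant '[[0,0,0,0.2,3],[0,0,0,0,0]]' >/dev/null; python3 -c "from h import *;tq(4)"
```

```text
F,T [ 0.565 -0.39   5.101 -0.113 -0.044 -0.084] sd 0.032 yaw -89.6 z 84.2 gap 30.0
F,T [ 0.925  0.042  5.884 -0.121 -0.094 -0.083] sd 0.019 yaw -92.6 z 84.1 gap 30.2
```

```bash
python3 -m pendant '[[0,0,0,0.2,4],[0,0,0,0,0]]' >/dev/null; python3 -c "from h import *;tq(4)"; python3 -m pendant '[[0,0,0,0.2,3],[0,0,0,0,0]]' >/dev/null; python3 -c "from h import *;tq(4)"
```

```text
F,T [ 2.571  0.064  5.552 -0.19  -0.382 -0.054] sd 0.03 yaw -96.6 z 84.1 gap 30.1
F,T [ 3.178  0.403  5.632 -0.124 -0.414  0.242] sd 0.038 yaw -99.6 z 84.0 gap 30.4
```

Torque rose to 0.24 N m over the last 3°, with the tool turned about 118° clockwise since the drop. That is in the snug range. Letting go and backing up.

```bash
python3 -c "from h import *;tq(4);nut()"; python3 -m pendant '[[0.5,0,0,0,0],[0.6,0,0,0,0],[0.7,0,0,0,0],[0.7,0,0,-30,0],[0.7,0,0,-40,0],[0.7,0,0,-40,0],[0.7,0,0,-20,0],[0.7,0,0,0,0]]'; python3 - <<'E'
from h import *
nut('s9');p=cv2.imread("pics/s9.png")
u,v=proj(optics.camera_params('side'),[554,-160,110]).astype(int)
cv2.imwrite('pics/s9c.png',cv2.resize(p[v-60:v+60,u-80:u+80],None,fx=5,fy=5,interpolation=cv2.INTER_CUBIC))
W0=lift(optics.camera_params("side"),np.load("pics/side0.npy"));_,W=cloud("side")
# strap end region: press y -65..-103 , |x|<12
a=np.radians(9);
for A in(W0,W):
    d=A[...,:2]-[554.6,-137.6];px=d@[np.cos(a),np.sin(a)];py=d@[-np.sin(a),np.cos(a)]
    m=(abs(px)<11)&(py<-60)&(py>-98)&(A[...,2]>60);print("strap z",m.sum(),np.median(A[...,2][m]))
    m=(abs(px)<40)&(py<-50)&(py>-110)&(A[...,2]>35)&(A[...,2]<62);print("block",m.sum(),np.median(px[m]),np.median(py[m]))
tq(3)
E
```

```text
F,T [ 2.964  0.527  5.416 -0.116 -0.436  0.244] sd 0.024 yaw -99.6 z 84.0 gap 30.1
yellow 1036 z pct [ 76.4 110.1 142.  142.8 143.3] rows [173. 198. 217.] | yaw -99.6 pos [ 555.5 -137.7   84. ] F [3.7 0.4 5.7] T [-0.147 -0.379  0.207] gap 30.4
time: 30.35
tool_pos: [556.1, -138.8, 217.2]
tcp_rot: [-179.6, 0.2, -99.7]
ft_force: [0.3, -0.2, 0.6]
finger_gap: 60.0
yellow 1096 z pct [ 76.4 110.2 142.  142.8 143.3] rows [173. 197. 217.] | yaw -99.7 pos [ 555.  -138.4  214.5] F [-0.5 -0.4  0. ] T [-0.02   0.002  0.036] gap 59.6
strap z 177 78.23929519559243
block 330 -26.959457461312653 -70.67153280199176
strap z 162 74.18290263727692
block 320 -27.097463229143614 -71.04863255530913
F,T [-0.239 -0.157 -0.279  0.001  0.035  0.   ] sd 0.024 yaw -99.8 z 210.6 gap 59.8
```

View pics/s9c.png

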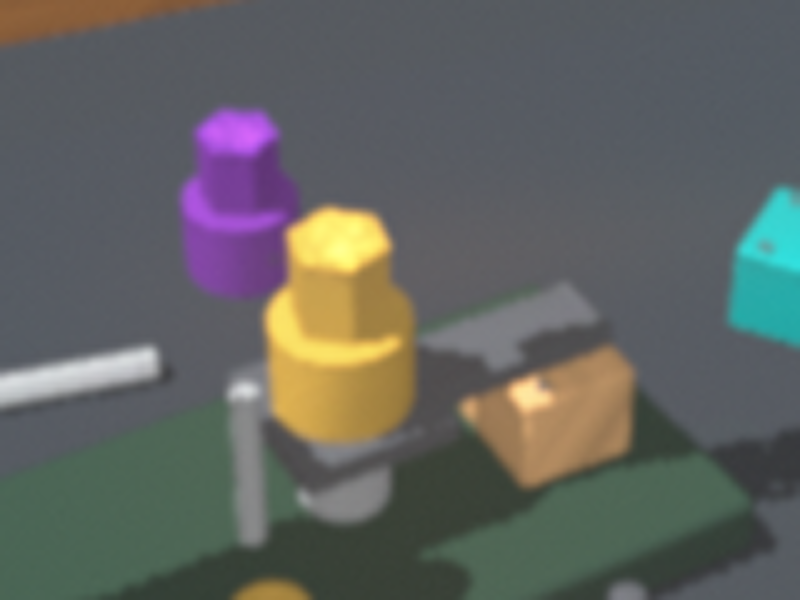

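The strap end is 4.1 mm lower and rests on the block, the nut stayed put after release, and the block has not moved (side-view shift under 0.5 mm). The gripper is clear.

```bash
python3 -c "from bench import hand_in; print(hand_in())"
```

```text
the job is handed in; nothing more can be done
None
```

The clamp nut is on the thread and snug, and the job is handed in at about 30.5 s on the robot's clock.

**What I did:** I turned the nut backward about 45° until it fell 8.5 mm into the thread starts. Then I ran it forward about 115° (2.0 rad). I stopped when the torque rose to 0.24 N m, let go and backed off.

**Last checks:**
- **Strap:** its end went down 4.1 mm and now rests on the block.
- **Nut:** its height did not change when I released it.
- **Block:** it moved less than 0.5 mm in the side view.
- **Gripper:** it is clear, with no force on the wrist.
- **Bystanders:** I did not measure the parts lying around again. I saw no sign of contact with them.

**What went wrong on the way:**
- **Wrong turn direction:** I had the tool's turning sign backward at first. That sent the arm past its reach and left the tool tilted 4.5°. I undid the tilt by pushing against the reach limit on the opposite side; no contact showed in the force readings.
- **First turning attempt:** I held the gripper too high and the nut did not turn. The cameras put the finger tips about 35 mm behind the reported tool point, so I went lower.
- **Torque before snugging:** it read slightly negative (about −0.08 N m), probably from my 5–6 N downward push. The true tightening torque could differ from 0.24 N m by a few hundredths.

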